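# Complete a drive kit: each part into its matching nest

### The job

Finish packing the drive kit: take the stepper motor, the pillow block, the ball bearing and the shaft coupling from the bench mat and set each one upright and flat on the floor of the tray nest whose pocket matches its shape and size, the motor and the pillow block squared up with their pockets. Set the parts down rather than dropping them, and do not disturb the carriage already in the kit or the calliper on the mat.

Things in the scene. Friction and masses are not known exactly. Their poses are not given: they have to be found in the camera images.
- stepper_motor: Stepper motor standing shaft up: square body 42.3 x 42.3 mm, 40 mm high, aluminium end caps, black middle; on top a 22 mm boss 2 mm high and a 5 mm shaft 20 mm long (62 mm in all). 0.2 to 0.4 kg. Origin: centre of its underside; x and y square to its sides, z up. Starts so on the 3 mm mat, any yaw.
- pillow_block: Grey pillow block bearing: foot 70 mm (its x) by 24 mm (y), 10 mm high, with an upright round housing, 38 mm diameter and 20 mm thick (along y: grip it across this), steel ring and dark bore on both faces; top 42 mm above the underside. 0.14 to 0.28 kg. Origin: centre of the foot's underside, z up. Starts so on the 3 mm mat, any yaw.
- ball_bearing: Large steel ball bearing lying flat: 52 mm diameter, 21 mm high, dark ring and dark bore on top. 0.13 to 0.25 kg. Origin: centre of its underside, z up along its axis. Starts so on the 3 mm mat, any yaw.
- coupling: Shaft coupling standing on end: aluminium cylinder of 30 mm diameter, 40 mm high, with a black rubber band at half height. 0.04 to 0.085 kg. Origin: centre of its underside, z up along its axis. Starts so on the 3 mm mat, any yaw.
- nest_square: Fixed pale printed plate, 104 x 104 x 9 mm, with a pocket 6 mm deep and dark-floored in its middle: square, 58 x 58 mm, sides along x and y. Origin: centre of the underside, 3 mm above the bench, below the pocket's centre; pocket floor 3 mm, rim 9 mm above it. One of six plates lying in any order in the grey kit tray (219 x 324 mm, rim 16 mm above the bench), 105 mm apart.
- nest_slot: Fixed pale printed plate, 104 x 104 x 9 mm, with a pocket 6 mm deep and dark-floored in its middle: a narrow rectangle, 86 mm along x, 40 mm along y. Origin: centre of the underside, 3 mm above the bench, below the pocket's centre; pocket floor 3 mm, rim 9 mm above it. One of six plates lying in any order in the grey kit tray (219 x 324 mm, rim 16 mm above the bench), 105 mm apart.
- nest_large_round: Fixed pale printed plate, 104 x 104 x 9 mm, with a pocket 6 mm deep and dark-floored in its middle: round, 70 mm diameter. Origin: centre of the underside, 3 mm above the bench, below the pocket's centre; pocket floor 3 mm, rim 9 mm above it. One of six plates lying in any order in the grey kit tray (219 x 324 mm, rim 16 mm above the bench), 105 mm apart.
- nest_small_round: Fixed pale printed plate, 104 x 104 x 9 mm, with a pocket 6 mm deep and dark-floored in its middle: round, 46 mm diameter. Origin: centre of the underside, 3 mm above the bench, below the pocket's centre; pocket floor 3 mm, rim 9 mm above it. One of six plates lying in any order in the grey kit tray (219 x 324 mm, rim 16 mm above the bench), 105 mm apart.
- carriage: Linear-guide carriage, loose: steel block 70 x 44 mm, 26 mm high, black end caps, already lying in its own nest (wide rectangular pocket) in the tray. Origin: centre of its underside, x along the 70 mm. Leave it alone. (The sixth plate of the tray holds small bolts up to 12 mm above its underside.)
- calliper: Digital calliper, loose, flat on the mat between the parts: beam 225 x 16 x 5 mm along its x, black slider 58 x 34 mm, 13 mm high, 30 mm towards +x; jaws to 38 mm at -y near the +x end. Origin: centre of the beam's underside. Leave it alone. Also on the mat: hex key and tweezers, 4 mm high, between the parts; red screwdriver, 26 mm high, along the far edge.
Things that resemble listed ones, but are neither listed nor needed, are in the scene too. Leave any yellow look-alike of the ball_bearing alone. Leave any turquoise look-alike of the pillow_block alone.

How it is judged:
By the outcome, as a careful person would: the job done as asked, in the order asked, and still so for the second after the job is handed in, with the robot touching nothing.
It also fails if it takes over 104 s, if anything falls off the work surface, if the arm or the gripper's body presses on something with over 40 N, if the wrist force passes 120 N, or if a joint passes its speed limit or range.

### The arm

A 6-joint arm with a two-finger parallel gripper is mounted at the origin on the work surface. World frame = base frame: x ahead of the robot, y to its left, z up, the work surface at z = 0. Lengths are in m, angles in rad, forces in N, time in s.
With the tool pointing down it reaches from about 0.275 to 0.825 m from the base axis. Payload 5.2 kg.
Tool frame: the origin (TCP) lies on the centre line of the jaws, within the pads' length; the fingertips stand 14 mm ahead of it and the grasp point (between the pads) lies 5 mm behind it; z points along the fingers, y is the line along which they close (so a half turn about z gives the same grasp; the last joint's range is limited). The gripper opens to 93 mm and grips with 3 to 60 N. Pads are 15 mm wide; open, the fingers measure 128 mm over their backs; the gripper's body (75 mm by 188 mm) begins 65 mm behind the grasp point.
Start: joints at [-1.502, 0.259, 1.535, -0, 1.348, -0.203], TCP at [0.148, -0.53, 0.233] pointing down, gripper open.
Joint ranges: [-3.14, 3.14], [-0.91, 2.08], [0.19, 2.58], [-1.22, 4.36], [0.22, 2.71], [-3.12, 3.12]. Speed limits (rad/s): [2.57, 2.57, 3.14, 3.14, 3.14, 3.14].

### API

Orientations are given as a rotation vector (axis times angle).
In Python, from bench import status, imaging, job gives the robot as it stands.
- The arm moves only by the tool apply_moves, never from a script. Its argument "rows" is a list of rows, each a list of 3 entries, a list of its own where there are three numbers: the turn, a rotation vector about the tool's x, y, z in degrees, then the shift along the tool's x, y, z in cm, then the opening, from -1 (shut) to 1 (fully open), so that 0 is half open. A call has 1 to 5 rows; each row shifts and turns the commanded pose from where the row before left it, along the tool's axes as they then stand; what a row does not reach is not made up. A row lasts 1/12 s, in which the tool goes at most 41.7 mm and 7.16 degrees, less where a joint would pass 70% of its speed; a pose out of reach is approached as far as the arm can. A call with a gripper value outside its range is refused whole. The fingers move at their own pace and stop on an object; "force" is the grip in N (left out, the last holds). Time passes only in rows, so rows that do not move let the fingers close. It gives the time, the measured TCP pose, the force, the opening and the grip force at its end, in the units of the state.
- status.state(): the state, without advancing time (a new reading comes with each control period).
- imaging.snapshot(name): name is "scene" or "top" or "wrist"; returns a dict with "color" (400x640x3 uint8, blue, green, red), "K" (3x3 intrinsics, pixels), "position" and "rotation" of the camera in the world; the wrist camera has in their place "T_tool_cam" (4x4, takes a point from camera to tool coordinates, whose origin is the TCP and whose axes are the flange's). Camera axes: x right, y up, looking along -z (the intrinsics and any distortion apply to the point x, -y, -z); pixel columns grow to the right and rows downward; lengths in m; the calibration is good to about 2 mm. A picture is of the moment at which its call begins: read the wrist's pose just before it. There is no depth.
- job.sign_off(): hands the job in; it is judged then, once.
The state is a dict: "time": time; "joints": joint angles; "joint_vel": joint speeds; "tau": joint torques, N m; "position": TCP position; "ee_rot": TCP orientation; "ft_force": force on the tool from outside, world axes, zero at the start; "ft_torque": the same for the moment, N m; "gripper_width": finger opening in m; "finger_force": force on a finger pad.
Only numpy, scipy, OpenCV 4.12 (cv2) and the standard library are available. Lean on these libraries where they do the work, as an engineer would, in place of code of your own. Each camera call takes 0.05 s, during which the arm holds its last target. There are 200 camera calls.

## Working session

There is one attempt and no reset: what is moved stays moved. The work goes in short steps, Python scripts to look and compute and a tool call to move; the robot and the scene stay as the last step left them, time stands still between calls to the robot, and variables do not carry over. Pictures are saved under pics/ and viewed, at most 14 in all, crops included, and the job is handed in when it is done.

Besides the shell and the picture viewer there is one more tool, called after "Call:" as name(argument=value, ...), one argument or row to a line, values as JSON. apply_moves: Moves the arm, as the interface text tells. Its arguments: {"type":"object","properties":{"rows":{"type":"array","items":{"type":"array"}},"force":{"type":"number"}},"required":["rows"]}

```bash
ls; mkdir -p pics; python3 - <<'E'
from bench import status, imaging
import cv2,pickle
s=status.state();print(s)
for n in("top","scene"):
    d=imaging.snapshot(n);cv2.imwrite(f"pics/{n}0.png",d["color"]);pickle.dump(d,open(f"{n}0.pkl","wb"));print(n,{k:v for k,v in d.items() if k!="color"})
E
```

```text
pics
{'time': 0.0, 'joints': array([-1.50178714e+00,  2.59311296e-01,  1.53607464e+00, -3.31428079e-05,
        1.34797632e+00, -2.02803237e-01]), 'joint_vel': array([ 0.00108998, -0.00045413, -0.0005662 , -0.000648  , -0.00123561,
        0.00056207]), 'tau': array([ 2.36351007e-04, -4.37304819e+01, -2.84007132e+01,  7.18898233e-02,
        4.11985838e-02, -1.10646906e-04]), 'position': array([ 0.14763621, -0.52928019,  0.23183813]), 'ee_rot': array([-3.11087082e+00, -4.25420722e-01, -1.35087882e-04]), 'ft_force': array([ 0.36733362, -0.50470208, -0.01574156]), 'ft_torque': array([-0.00679909,  0.00665194,  0.02237626]), 'finger_force': 0.0, 'gripper_width': 0.09311041220202458}
top {'K': array([[373.08281719,   0.        , 316.76514187],
       [  0.        , 373.08281719, 201.13340751],
       [  0.        ,   0.        ,   1.        ]]), 'position': array([ 0.29628917, -0.08004704,  1.05321416]), 'rotation': array([ 0.12997063, -0.11750059, -1.58016553])}
scene {'K': array([[463.72368009,   0.        , 321.40339927],
       [  0.        , 463.72368009, 198.89374928],
       [  0.        ,   0.        ,   1.        ]]), 'position': array([ 0.96644185, -1.0612827 ,  0.78998999]), 'rotation': array([0.95448915, 0.25713294, 0.4443109 ])}
```

View pics/top0.png

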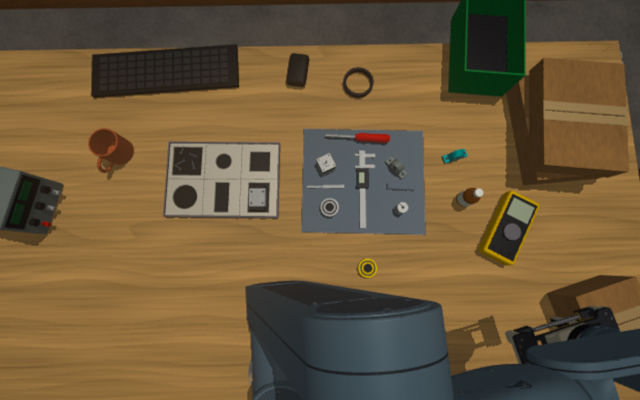

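View pics/scene0.png

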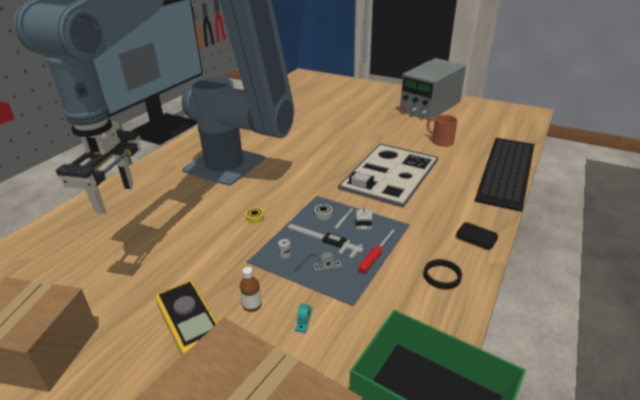

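The top view shows the tray at about (222,180) and the mat at about (363,181). On the mat are the motor (326,163), pillow block (397,167), bearing (329,208) and coupling (401,209). In the tray are the small round pocket (223,161), square (259,161), large round (185,197), slot (222,197) and carriage (258,197). The yellow bearing (367,268) and turquoise block (455,156) are decoys outside the mat, and the scene view confirms this.

```bash
cat > h.py <<'E'
import numpy as np, cv2
from scipy.spatial.transform import Rotation as R
from bench import status, imaging
def campose(d, s=None):
    if "T_tool_cam" in d:
        T=np.eye(4);T[:3,:3]=R.from_rotvec(s["ee_rot"]).as_matrix();T[:3,3]=s["position"]
        T=T@d["T_tool_cam"]; return T[:3,3],T[:3,:3]
    return np.array(d["position"]),R.from_rotvec(d["rotation"]).as_matrix()
def cast(d,uv,z,s=None):
    p,M=campose(d,s);uv=np.atleast_2d(uv).astype(float)
    q=np.c_[uv,np.ones(len(uv))]@np.linalg.inv(d["K"]).T
    r=(q*[1,-1,-1])@M.T
    return p+r*((z-p[2])/r[:,2])[:,None]
def proj(d,P,s=None):
    p,M=campose(d,s);q=((np.atleast_2d(P)-p)@M)*[1,-1,-1]@d["K"].T
    return q[:,:2]/q[:,2:]
E
python3 - <<'E'
from h import *
import pickle
d=pickle.load(open("top0.pkl","rb"))
np.set_printoptions(precision=4,suppress=True)
for n,uv,z in [("motor",(326,163),.043),("block",(397,167),.04),("bearing",(329,208),.024),("coupl",(401,209),.043),("smallround",(223,161),.006),("square",(260,161),.006),("large",(185,197),.006),("slot",(222,197),.006),("carr",(258,197),.032),("bolts",(187,161),.006)]:
    print(n,cast(d,uv,z)[0])
cv2.imwrite("pics/crop0.png",cv2.resize(d["color"][120:240,295:430],None,fx=5,fy=5,interpolation=cv2.INTER_CUBIC))
w=imaging.snapshot("wrist");print(w["K"],w["T_tool_cam"])
E
```

```text
motor [ 0.5638 -0.1001  0.043 ]
block [ 0.5502 -0.2976  0.04  ]
bearing [ 0.4398 -0.1067  0.024 ]
coupl [ 0.4317 -0.3024  0.043 ]
smallround [0.5839 0.1975 0.006 ]
square [0.5823 0.0902 0.006 ]
large [0.4795 0.3034 0.006 ]
slot [0.4781 0.1975 0.006 ]
carr [0.4722 0.0903 0.032 ]
bolts [0.5854 0.3022 0.006 ]
[[329.4492   0.     318.6664]
 [  0.     329.4492 198.4588]
 [  0.       0.       1.    ]] [[-0.0012  0.9695  0.2451  0.0693]
 [ 1.      0.001   0.001  -0.001 ]
 [ 0.0007  0.2451 -0.9695 -0.1523]
 [ 0.      0.      0.      1.    ]]
```

View pics/crop0.png

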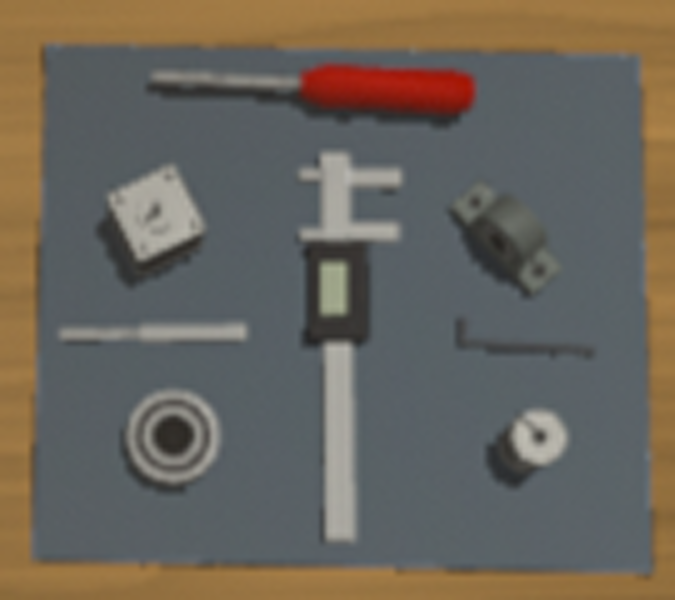

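The crop shows the motor yawed about 30°, the pillow block's foot running diagonally, and the bearing and coupling round and clear of neighbours. The nest spacing measures about 106 mm, which matches the 105 mm given. Next I'll square the tool and go above the mat.

Call:
apply_moves(
  rows=[
    [[0, 0, 5.2], [0, 0, 0], 1],
    [[0, 0, 5.2], [0, 0, 0], 1],
    [[0, 0, 5.2], [0, 0, 0], 1],
    [[0, 0, 0], [1.5, -1.3, 0], 1],
    [[0, 0, 0], [3.1, -2.75, 0], 1],
  ],
)

```text
time: 0.57
position: [0.1916, -0.4914, 0.232]
ee_rot: [3.141, -0.008, -0.002]
ft_force: [0.9, -1.2, 0.5]
gripper_width: 0.093
finger_force: 0.0
```

Call:
apply_moves(
  rows=[
    [[0, 0, 0], [3.1, -2.75, 0], 1],
    [[0, 0, 0], [3.1, -2.75, 0], 1],
    [[0, 0, 0], [3.1, -2.75, 0], 1],
    [[0, 0, 0], [3.1, -2.75, 0], 1],
    [[0, 0, 0], [3.1, -2.75, 0], 1],
  ],
)

```text
time: 0.98
position: [0.3498, -0.3502, 0.2325]
ee_rot: [-3.141, 0.002, 0.0]
ft_force: [0.4, -1.0, 0.2]
gripper_width: 0.0927
finger_force: 0.0
```

Call:
apply_moves(
  rows=[
    [[0, 0, 0], [3.1, -2.75, 0], 1],
    [[0, 0, 0], [3.1, -2.75, 0], 1],
    [[0, 0, 0], [3.1, -2.75, 0], 1],
    [[0, 0, 0], [3.1, -2.75, 0], 1],
    [[0, 0, 0], [3.1, -2.75, 0], 1],
  ],
)

```text
time: 1.4
position: [0.5049, -0.2126, 0.2325]
ee_rot: [-3.142, 0.001, 0.0]
ft_force: [0.9, -0.5, 0.4]
gripper_width: 0.0929
finger_force: 0.0
```

Call:
apply_moves(
  rows=[
    [[0, 0, 0], [1.5, -1.4, 0], 1],
    [[0, 0, 0], [0, 0, 0], 1],
    [[0, 0, 0], [0, 0, 0], 1],
  ],
)

```text
time: 1.65
position: [0.5191, -0.1994, 0.2321]
ee_rot: [-3.141, -0.004, 0.002]
ft_force: [-0.6, 0.8, -0.1]
gripper_width: 0.0929
finger_force: 0.0
```

```bash
python3 - <<'E'
from h import *
import pickle
s=status.state();w=imaging.snapshot("wrist");pickle.dump((w,s),open("w1.pkl","wb"))
print(s["position"],s["ee_rot"],s["time"],s["joints"]);cv2.imwrite("pics/w1.png",w["color"])
E
```

```text
[ 0.51913569 -0.19941418  0.23208264] [-3.14133914e+00 -3.98898640e-03  1.85936820e-03] 1.65 [-5.67053044e-01  2.70704747e-01  1.52010694e+00 -4.36497113e-04
  1.35191349e+00  1.00129863e+00]
```

View pics/w1.png

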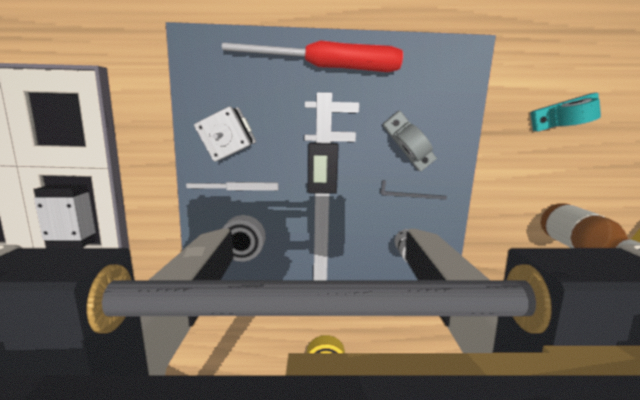

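The wrist view shows the motor's top at (223,133), the block at (409,141) and the calliper between them. The fingers hide part of the bearing (242,238) and coupling (400,243). Next I'll measure the motor and block here, and estimate the others from the top view.

```bash
python3 - <<'E'
from h import *
import pickle
np.set_printoptions(precision=4,suppress=True)
w,s=pickle.load(open("w1.pkl","rb"));im=w["color"].astype(int)
def blob(m,c):
    m=cv2.morphologyEx(m.astype(np.uint8),cv2.MORPH_CLOSE,np.ones((5,5)));n,l,st,ce=cv2.connectedComponentsWithStats(m)
    i=min(range(1,n),key=lambda k:np.hypot(*(ce[k]-c))+(1e3 if st[k,4]<60 else 0))
    return max(cv2.findContours((l==i).astype(np.uint8),cv2.RETR_EXTERNAL,cv2.CHAIN_APPROX_NONE)[0],key=len)
def rect(d,s,c,z):
    P=cast(d,c[:,0],z,s);r=cv2.minAreaRect((P[:,:2]*1000).astype(np.float32));return r
g=im.sum(2)
c=blob((g>510)&(np.indices(g.shape)[1]<290)&(np.indices(g.shape)[1]>185)&(np.indices(g.shape)[0]<175),(223,133))
print("motor",rect(w,s,c,.043),cv2.boundingRect(c))
b=im[:,:,0]-im[:,:,2]
print("mat col",im[90,280],"block",im[140,405],im[118,392],im[165,428])
c=blob((b<12)&(g<480)&(g>150)&(np.indices(g.shape)[0]<178),(409,141))
for z in(.013,.03):print("block",z,rect(w,s,c,z),cv2.boundingRect(c))
# foot end hole pixels: candidates
cr=w["color"][100:180,180:450];cv2.imwrite("pics/w1c.png",cv2.resize(cr,(0,0),fx=2.9,fy=2.9,interpolation=cv2.INTER_CUBIC))
E
```

```text
motor ((570.827880859375, -102.01116943359375), (41.45458984375, 49.74998092651367), 25.514575958251953) (195, 107, 56, 54)
mat col [132 119 107] block [139 142 137] [155 158 151] [140 135 127]
block 0.013 ((560.8432006835938, -299.95599365234375), (70.40261840820312, 29.994585037231445), 40.4805793762207) (383, 111, 53, 60)
block 0.03 ((562.0980834960938, -295.28289794921875), (67.17892456054688, 28.621185302734375), 40.48070526123047) (383, 111, 53, 60)
```

View pics/w1c.png

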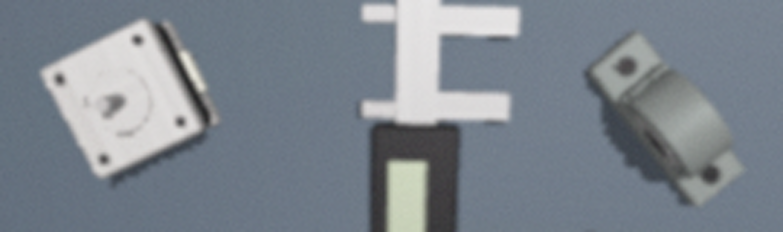

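```bash
python3 - <<'E'
from h import *
import pickle
np.set_printoptions(precision=4,suppress=True)
w,s=pickle.load(open("w1.pkl","rb"));t=pickle.load(open("top0.pkl","rb"))
f=lambda p:np.array(p)/2.9+[180,100]-.33
for n,pp,z in [("corn",[(42,71),(150,20),(207,125),(100,178)],.043),("holes",[(60,79),(138,40),(180,121),(104,159)],.043),("blk",[(627,66),(711,175)],.013)]:
    P=cast(w,f(pp),z,s)[:,:2];D=np.roll(P,-1,0)-P
    print(n,P.mean(0),np.hypot(*D.T),np.degrees(np.arctan2(D[:,1],D[:,0])))
# top crop: cross-check
g=lambda p:np.array(p)/5+[295,120]-.4
for n,pp,z in [("motor",[(108,208),(175,165),(206,222),(150,265)],.043),("blk",[(476,203),(539,270)],.013),("bearing",[(173,436)],.024),("coupl",[(540,437)],.043)]:
    print(n,cast(t,g(pp),z)[:,:2].mean(0))
E
```

```text
corn [ 0.5691 -0.0998] [0.0424 0.04   0.0436 0.0412] [ -66.0921 -153.4371  115.6318   24.8983]
holes [ 0.5688 -0.0983] [0.0311 0.0306 0.0309 0.0309] [ -64.8207 -154.8788  115.7384   25.4455]
blk [ 0.5595 -0.2998] [0.0542 0.0542] [-139.6167   40.3833]
motor [ 0.565  -0.1016]
blk [ 0.5574 -0.3008]
bearing [ 0.4431 -0.1073]
coupl [ 0.4372 -0.3071]
```

The two views agree within about 4 mm. The motor is at (0.569, -0.099) with yaw 25.3°, and the block is at (0.5595, -0.300) with yaw 40.4°. The hole spacings of 31 mm and 54 mm also fit the sizes given. Next I'll grip the motor.

Call:
apply_moves(
  rows=[
    [[0, 0, -6.3], [1.0, -2.0, 0], 0.6],
    [[0, 0, -6.3], [0, 0, 0], 0.6],
    [[0, 0, -6.3], [0, 0, 0], 0.6],
    [[0, 0, -6.4], [0, 0, 0], 0.6],
    [[0, 0, 0], [0, 0, 0], 0.6],
  ],
  force=30,
)

```text
time: 2.12
position: [0.5277, -0.1819, 0.2326]
ee_rot: [3.065, 0.69, -0.001]
ft_force: [0.2, 0.9, -0.2]
gripper_width: 0.0743
finger_force: 0.0
```

Call:
apply_moves(
  rows=[
    [[0, 0, 0], [2.43, -1.9, 0], 0.6],
    [[0, 0, 0], [2.43, -1.9, 0], 0.6],
    [[0, 0, 0], [2.43, -1.9, 0], 0.6],
    [[0, 0, 0], [0, 0, 4], 0.6],
    [[0, 0, 0], [0, 0, 4], 0.6],
  ],
)

```text
time: 2.53
position: [0.5727, -0.0982, 0.1546]
ee_rot: [3.062, 0.682, 0.01]
ft_force: [-0.1, -1.4, -0.2]
gripper_width: 0.0744
finger_force: 0.0
```

Call:
apply_moves(
  rows=[
    [[0, 0, 0], [0, 0, 2], 0.6],
    [[0, 0, 0], [0, 0, 0], 0.6],
    [[0, 0, 0], [0, 0, 0], 0.6],
  ],
)

```text
time: 2.78
position: [0.5694, -0.0986, 0.132]
ee_rot: [-3.066, -0.681, 0.003]
ft_force: [-0.1, -1.3, 0.6]
gripper_width: 0.0744
finger_force: 0.0
```

```bash
python3 - <<'E'
from h import *
s=status.state();w=imaging.snapshot("wrist")
print(s["position"],s["ee_rot"]);im=w["color"]
for P in [(.569,-.099,.043)]:
    u=proj(w,P,s)[0];print(u);cv2.circle(im,tuple(int(x) for x in u),5,(0,0,255),1)
M=R.from_rotvec(s["ee_rot"]).as_matrix()
for h in(.043,.03): 
    q=s["position"]+M[:,2]*((h-s["position"][2])/M[2,2]);u=proj(w,q,s)[0];print(u);cv2.drawMarker(im,tuple(int(x) for x in u),(0,255,0))
cv2.imwrite("pics/w2.png",im)
E
```

```text
[ 0.56944945 -0.09862304  0.13204977] [-3.06555146 -0.68120461  0.00348547]
[320.35142486 209.68970186]
[319.95241457 209.18768016]
[319.89979952 204.69378459]
```

View pics/w2.png

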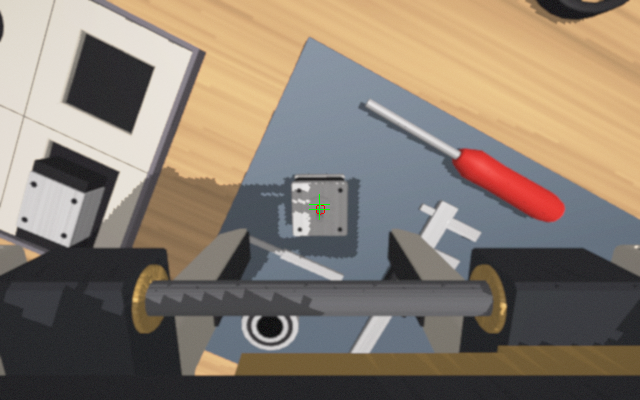

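The wrist view shows the motor's top centred at (320,209), where the prediction put it, and its sides square to the jaws. Now I'll descend and close.

Call:
apply_moves(
  rows=[
    [[0, 0, 0], [0, 0, 3.5], 0.6],
    [[0, 0, 0], [0, 0, 3.5], 0.6],
    [[0, 0, 0], [0, 0, 2.2], 0.6],
    [[0, 0, 0], [0, 0, 1.1], 0.6],
    [[0, 0, 0], [0, 0, 0], 0.6],
  ],
)

```text
time: 3.25
position: [0.5701, -0.0983, 0.0291]
ee_rot: [-3.065, -0.685, 0.002]
ft_force: [-0.6, 0.9, -0.4]
gripper_width: 0.0746
finger_force: 0.0
```

Call:
apply_moves(
  rows=[
    [[0, 0, 0], [0, 0, 0], -0.2],
    [[0, 0, 0], [0, 0, 0], -0.2],
    [[0, 0, 0], [0, 0, 0], -0.3],
    [[0, 0, 0], [0, 0, 0], -0.3],
    [[0, 0, 0], [0, 0, 0], -0.3],
  ],
)

```text
time: 3.67
position: [0.5711, -0.0981, 0.0308]
ee_rot: [3.064, 0.687, 0.003]
ft_force: [0.0, 0.2, 0.1]
gripper_width: 0.0457
finger_force: 0.0
```

Call:
apply_moves(
  rows=[
    [[0, 0, 0], [0, 0, 0], -0.6],
    [[0, 0, 0], [0, 0, 0], -0.6],
    [[0, 0, 0], [0, 0, 0], -0.6],
    [[0, 0, 0], [0, 0, 0], -0.6],
    [[0, 0, 0], [0, 0, -0.5], -0.6],
  ],
)

```text
time: 4.08
position: [0.5698, -0.0976, 0.0341]
ee_rot: [-3.065, -0.687, 0.002]
ft_force: [-0.1, -0.5, -3.2]
gripper_width: 0.0419
finger_force: 30.0
```

Call:
apply_moves(
  rows=[
    [[0, 0, 0], [0, 0, -1.5], -0.6],
    [[0, 0, 0], [0, 0, -3], -0.6],
    [[0, 0, 0], [0, 0, -3], -0.6],
    [[0, 0, 0], [0, 0, -2.5], -0.6],
    [[0, 0, 0], [0, 0, 0], -0.6],
  ],
)

```text
time: 4.5
position: [0.5732, -0.0987, 0.1398]
ee_rot: [3.061, 0.686, 0.011]
ft_force: [0.9, -0.7, -2.9]
gripper_width: 0.0425
finger_force: 30.0
```

The motor is lifted, with the width reading 42 mm and about 3 N of weight. Next I'll turn square, go over the tray and look.

Call:
apply_moves(
  rows=[
    [[0, 0, 6.35], [0, 0, 0], -0.6],
    [[0, 0, 6.35], [0, 0, 0], -0.6],
    [[0, 0, 6.35], [0, 0, 0], -0.6],
    [[0, 0, 6.35], [0, 0, 0], -0.6],
    [[0, 0, 0], [0, 0, 0], -0.6],
  ],
)

```text
time: 4.92
position: [0.5693, -0.0974, 0.1329]
ee_rot: [-3.14, 0.01, 0.004]
ft_force: [0.5, 0.3, -3.6]
gripper_width: 0.0416
finger_force: 30.0
```

Call:
apply_moves(
  rows=[
    [[0, 0, 0], [-0.6, -2, -1], -0.6],
    [[0, 0, 0], [-0.8, -3.4, -1], -0.6],
    [[0, 0, 0], [-0.8, -3.6, -1], -0.6],
    [[0, 0, 0], [-0.8, -3.6, -1], -0.6],
    [[0, 0, 0], [-0.8, -3.6, -1], -0.6],
  ],
)

```text
time: 5.33
position: [0.5315, 0.0656, 0.1838]
ee_rot: [-3.141, -0.001, 0.003]
ft_force: [0.9, 0.5, -1.7]
gripper_width: 0.0424
finger_force: 30.0
```

Call:
apply_moves(
  rows=[
    [[0, 0, 0], [-0.8, -3.6, -1], -0.6],
    [[0, 0, 0], [-0.7, -3, 0], -0.6],
    [[0, 0, 0], [0, -1, 0], -0.6],
    [[0, 0, 0], [0, 0, 0], -0.6],
    [[0, 0, 0], [0, 0, 0], -0.6],
  ],
)

```text
time: 5.75
position: [0.5174, 0.1404, 0.1936]
ee_rot: [3.141, 0.002, -0.002]
ft_force: [0.5, -0.5, -3.0]
gripper_width: 0.0419
finger_force: 30.0
```

```bash
python3 - <<'E'
from h import *
import pickle
s=status.state();w=imaging.snapshot("wrist");pickle.dump((w,s),open("w3.pkl","wb"))
print(s["position"],s["ee_rot"],s["time"]);cv2.imwrite("pics/w3.png",w["color"])
E
```

```text
[0.51744112 0.14039769 0.19364941] [ 3.14083632e+00  2.46726169e-03 -2.47073276e-03] 5.75
```

View pics/w3.png

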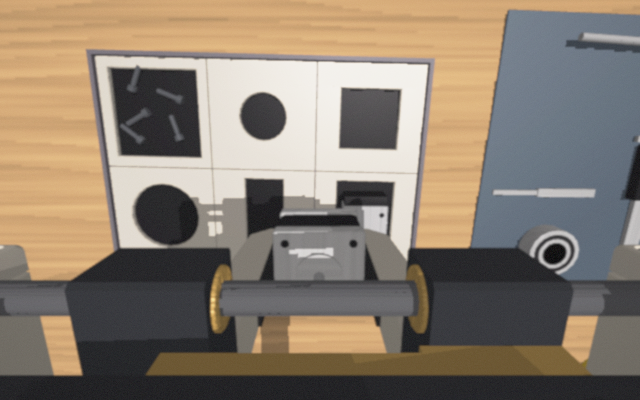

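The wrist view shows the tray: bolts (157,112), small round pocket (263,116), square (370,118), large round (166,214), and the slot (265,205) partly behind the held motor. The plate junctions are at about (210,168) and (317,171).

```bash
python3 - <<'E'
from h import *
import pickle
np.set_printoptions(precision=4,suppress=True)
w,s=pickle.load(open("w3.pkl","rb"))
g=w["color"].sum(2)
n,l,st,ce=cv2.connectedComponentsWithStats((g<300).astype(np.uint8))
for nm,c in [("square",(370,118)),("small",(263,116)),("large",(166,214))]:
    i=l[c[1],c[0]];k=max(cv2.findContours((l==i).astype(np.uint8),0,1)[0],key=len)
    P=cast(w,k[:,0],.012,s)[:,:2]*1000;print(nm,cv2.minAreaRect(P.astype(np.float32)),(P.min(0)+P.max(0))/2,np.ptp(P,axis=0))
print(cast(w,[(210,168),(317,171)],.012,s))
t=pickle.load(open("top0.pkl","rb"));print(cast(t,[(204,179),(241.5,179.5)],.012))
E
```

```text
square ((582.6212768554688, 92.29634094238281), (55.687767028808594, 56.060157775878906), 88.60133361816406) [582.2605  92.4146] [56.4817 56.5119]
small ((585.3369750976562, 197.23947143554688), (42.88972854614258, 42.50198745727539), 0.02100461721420288) [585.3366 197.2399] [42.8929 42.4995]
large ((483.2989501953125, 303.32080078125), (67.19851684570312, 65.70346069335938), 69.62469482421875) [482.6691 303.2489] [66.4691 66.8846]
[[0.5337 0.253  0.012 ]
 [0.5306 0.1437 0.012 ]]
[[0.53   0.249  0.012 ]
 [0.527  0.1415 0.012 ]]
```

The pocket sizes come out at 56, 43 and 67 mm by inner contour, so they match. The tray is yawed about -1.5° and the square nest is at (0.5825, 0.0925). Now I'll place the motor.

Call:
apply_moves(
  rows=[
    [[0, 0, 1.5], [0, 0, 0], -0.6],
    [[0, 0, 0], [3.3, 2.3, 0], -0.6],
    [[0, 0, 0], [3.3, 2.3, 0], -0.6],
    [[0, 0, 0], [0, 0, 3], -0.6],
    [[0, 0, 0], [0, 0, 4], -0.6],
  ],
)

```text
time: 6.22
position: [0.5882, 0.0885, 0.1269]
ee_rot: [3.14, -0.05, 0.016]
ft_force: [-0.0, 0.1, -3.4]
gripper_width: 0.0424
finger_force: 30.0
```

Call:
apply_moves(
  rows=[
    [[0, 0, 0], [0, 0, 3], -0.6],
    [[0, 0, 0], [0, 0, 2], -0.6],
    [[0, 0, 0], [0, 0, 1], -0.6],
    [[0, 0, 0], [0, 0, 0], -0.6],
    [[0, 0, 0], [0, 0, 0], -0.6],
  ],
)

```text
time: 6.63
position: [0.5831, 0.0914, 0.0647]
ee_rot: [3.141, -0.046, -0.0]
ft_force: [0.1, -0.1, -2.7]
gripper_width: 0.0422
finger_force: 30.0
```

Call:
apply_moves(
  rows=[
    [[0, 0, 0], [0, 0, 1.5], -0.6],
    [[0, 0, 0], [0, 0, 0.9], -0.6],
    [[0, 0, 0], [0, 0, 0.3], -0.6],
    [[0, 0, 0], [0, 0, 0], -0.6],
    [[0, 0, 0], [0, 0, 0], -0.6],
  ],
)

```text
time: 7.05
position: [0.5831, 0.0924, 0.0384]
ee_rot: [3.141, -0.044, 0.002]
ft_force: [0.1, 0.2, -2.6]
gripper_width: 0.0423
finger_force: 30.0
```

Call:
apply_moves(
  rows=[
    [[0, 0, 0], [0, 0, 0.15], -0.6],
    [[0, 0, 0], [0, 0, 0.1], -0.6],
    [[0, 0, 0], [0, 0, 0.0], -0.6],
  ],
)

```text
time: 7.3
position: [0.5828, 0.0925, 0.0355]
ee_rot: [3.141, -0.044, 0.001]
ft_force: [0.1, 0.4, -3.1]
gripper_width: 0.0423
finger_force: 30.0
```

Call:
apply_moves(
  rows=[
    [[0, 0, 0], [0, 0, 0.1], -0.6],
    [[0, 0, 0], [0, 0, 0.05], -0.6],
    [[0, 0, 0], [0, 0, 0.0], -0.6],
  ],
)

```text
time: 7.55
position: [0.5826, 0.0924, 0.0336]
ee_rot: [3.141, -0.045, 0.0]
ft_force: [-0.9, 0.1, -2.2]
gripper_width: 0.0419
finger_force: 30.0
```

Call:
apply_moves(
  rows=[
    [[0, 0, 0], [0, 0, 0.05], -0.6],
    [[0, 0, 0], [0, 0, 0.0], -0.6],
  ],
)

```text
time: 7.72
position: [0.5827, 0.0925, 0.0336]
ee_rot: [3.141, -0.044, 0.0]
ft_force: [-2.0, -0.1, 1.6]
gripper_width: 0.042
finger_force: 30.0
```

Contact: the weight is off the jaws. I'll release and lift.

Call:
apply_moves(
  rows=[
    [[0, 0, 0], [0, 0, 0], 0.0],
    [[0, 0, 0], [0, 0, 0], 0.2],
    [[0, 0, 0], [0, 0, 0], 0.3],
    [[0, 0, 0], [0, 0, 0], 0.3],
    [[0, 0, 0], [0, 0, 0], 0.3],
  ],
)

```text
time: 8.13
position: [0.5827, 0.0924, 0.0332]
ee_rot: [3.141, -0.045, 0.0]
ft_force: [0.4, -0.5, 0.8]
gripper_width: 0.0602
finger_force: 0.0
```

Call:
apply_moves(
  rows=[
    [[0, 0, 0], [0, 0, 0], 0.3],
    [[0, 0, 0], [0, 0, -1], 0.3],
    [[0, 0, 0], [0, 0, -3], 0.3],
    [[0, 0, 0], [0, 0, -4], 0.3],
    [[0, 0, 0], [0, 0, -4], 0.3],
  ],
)

```text
time: 8.55
position: [0.5817, 0.0924, 0.1543]
ee_rot: [-3.141, 0.045, 0.004]
ft_force: [0.7, 0.5, 0.9]
gripper_width: 0.0609
finger_force: 0.0
```

Call:
apply_moves(
  rows=[
    [[0, 0, 0], [0, 0, -2], 0.3],
    [[0, 0, 0], [-1, 2.5, 0], 0.3],
    [[0, 0, 0], [-1, 4, 0], 0.3],
    [[0, 0, 0], [-1, 4, 0], 0.3],
    [[0, 0, 0], [-1, 4, 0], 0.3],
  ],
)

```text
time: 8.97
position: [0.538, -0.0523, 0.1743]
ee_rot: [3.141, -0.042, 0.002]
ft_force: [0.1, -0.5, 0.2]
gripper_width: 0.0605
finger_force: 0.0
```

Call:
apply_moves(
  rows=[
    [[0, 0, 0], [-0.3, 4, 0], 0.3],
    [[0, 0, 0], [0, 4, 0], 0.3],
    [[0, 0, 0], [0, 4, 0], 0.3],
    [[0, 0, 0], [0, 4, 0], 0.3],
    [[0, 0, 0], [0, 3, 0], 0.3],
  ],
)

```text
time: 9.38
position: [0.5297, -0.2446, 0.1742]
ee_rot: [3.14, -0.047, 0.002]
ft_force: [0.6, 0.4, -0.0]
gripper_width: 0.0606
finger_force: 0.0
```

Call:
apply_moves(
  rows=[
    [[0, 0, -7], [0, 0, 0], 0.3],
    [[0, 0, -7], [0, 0, 0], 0.3],
    [[0, 0, -7], [0, 0, 0], 0.3],
    [[0, 0, -7], [0, 0, 0], 0.3],
    [[0, 0, -7], [0, 0, 0], 0.3],
  ],
)

```text
time: 9.8
position: [0.53, -0.2414, 0.1739]
ee_rot: [3.006, 0.91, 0.001]
ft_force: [0.2, -0.5, 0.5]
gripper_width: 0.0604
finger_force: 0.0
```

Call:
apply_moves(
  rows=[
    [[0, 0, -7], [0, 0, 0], 0.3],
    [[0, 0, 0], [0, 0, 0], 0.3],
    [[0, 0, 0], [0, 0, 0], 0.3],
  ],
)

```text
time: 10.05
position: [0.5302, -0.2412, 0.1738]
ee_rot: [2.95, 1.079, 0.001]
ft_force: [-0.1, -0.5, 0.7]
gripper_width: 0.0604
finger_force: 0.0
```

Call:
apply_moves(
  rows=[
    [[0, 0, 0], [-0.78, 3.2, 0], 0.3],
    [[0, 0, 0], [-0.78, 3.2, 0], 0.3],
    [[0, 0, 0], [0, 0, 3], 0.3],
    [[0, 0, 0], [0, 0, 2], 0.3],
    [[0, 0, 0], [0, 0, 0], 0.3],
  ],
)

```text
time: 10.47
position: [0.5574, -0.2988, 0.1186]
ee_rot: [-2.944, -1.075, 0.007]
ft_force: [-0.5, 0.6, -0.2]
gripper_width: 0.0606
finger_force: 0.0
```

Call:
apply_moves(
  rows=[
    [[0, 0, 0], [0, 0, 0], 0.3],
  ],
)

```text
time: 10.55
position: [0.5589, -0.2995, 0.1223]
ee_rot: [-2.947, -1.079, 0.002]
ft_force: [-0.4, 0.6, 0.9]
gripper_width: 0.0601
finger_force: 0.0
```

```bash
cat > chk.py <<'E'
import sys,pickle
from h import *
n=sys.argv[1];hs=[float(x) for x in sys.argv[2:]]
s=status.state();w=imaging.snapshot("wrist");pickle.dump((w,s),open(n+".pkl","wb"));im=w["color"].copy()
M=R.from_rotvec(s["ee_rot"]).as_matrix();p=s["position"];print(p,s["ee_rot"],s["time"])
for h in hs:
    q=p+M[:,2]*((h-p[2])/M[2,2]);L=[proj(w,q+M[:,i]*k*.035,s)[0] for i in(0,1) for k in(-1,1)]
    print(h,proj(w,q,s)[0])
    for a,b in((0,1),(2,3)):cv2.line(im,*[tuple(int(round(v)) for v in L[j]) for j in(a,b)],(0,255,0),1)
cv2.imwrite(f"pics/{n}.png",im)
E
python3 chk.py w4 .013
```

```text
[ 0.55894582 -0.29947589  0.12227489] [-2.94743661e+00 -1.07948625e+00  2.49983136e-03] 10.55
0.013 [319.24245481 202.58447759]
```

View pics/w4.png

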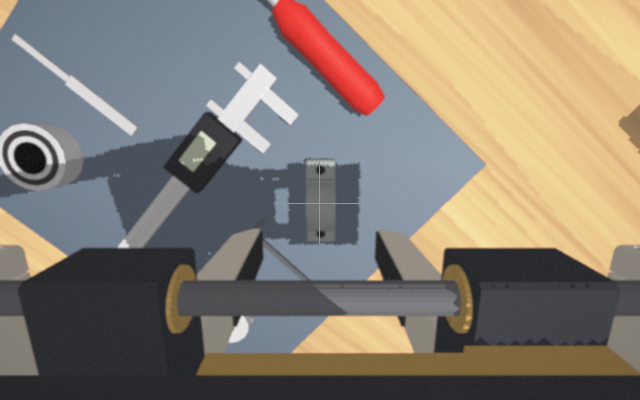

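The block's foot holes, (320,170) and (320,234), centre on the jaw axis at (319,202) and the block is square to the jaws. The calliper is clear of the fingers. I'll descend and grip.

Call:
apply_moves(
  rows=[
    [[0, 0, 0], [0, 0, 3], 0.3],
    [[0, 0, 0], [0, 0, 3.2], 0.3],
    [[0, 0, 0], [0, 0, 2], 0.3],
    [[0, 0, 0], [0, 0, 0.9], 0.3],
    [[0, 0, 0], [0, 0, 0], 0],
  ],
)

```text
time: 11.02
position: [0.5593, -0.2995, 0.0316]
ee_rot: [-2.947, -1.083, 0.001]
ft_force: [-0.4, 0.4, 0.1]
gripper_width: 0.0568
finger_force: 0.0
```

Call:
apply_moves(
  rows=[
    [[0, 0, 0], [0, 0, 0], -0.4],
    [[0, 0, 0], [0, 0, 0], -0.5],
    [[0, 0, 0], [0, 0, 0], -0.9],
    [[0, 0, 0], [0, 0, 0], -0.9],
    [[0, 0, 0], [0, 0, 0], -0.9],
  ],
)

```text
time: 11.43
position: [0.5602, -0.3004, 0.0333]
ee_rot: [2.947, 1.083, 0.002]
ft_force: [0.1, 1.0, 0.4]
gripper_width: 0.0249
finger_force: 0.0
```

Call:
apply_moves(
  rows=[
    [[0, 0, 0], [0, 0, 0], -0.9],
    [[0, 0, 0], [0, 0, 0], -0.9],
    [[0, 0, 0], [0, 0, 0], -0.9],
    [[0, 0, 0], [0, 0, 0], -0.9],
  ],
)

```text
time: 11.77
position: [0.56, -0.3003, 0.0329]
ee_rot: [2.948, 1.084, 0.001]
ft_force: [-0.5, 0.7, 6.7]
gripper_width: 0.0198
finger_force: 30.0
```

Call:
apply_moves(
  rows=[
    [[0, 0, 0], [0, 0, -0.5], -0.9],
    [[0, 0, 0], [0, 0, -1.5], -0.9],
    [[0, 0, 0], [0, 0, -3], -0.9],
    [[0, 0, 0], [0, 0, -4], -0.9],
    [[0, 0, 0], [0, 0, -3], -0.9],
  ],
)

```text
time: 12.18
position: [0.5595, -0.2999, 0.1538]
ee_rot: [-2.948, -1.084, 0.0]
ft_force: [1.3, -0.6, -1.7]
gripper_width: 0.0196
finger_force: 30.0
```

Call:
apply_moves(
  rows=[
    [[0, 0, 7], [0, 0, 0], -0.9],
    [[0, 0, 7], [0, 0, 0], -0.9],
    [[0, 0, 7], [0, 0, 0], -0.9],
    [[0, 0, 7], [0, 0, 0], -0.9],
    [[0, 0, 7], [0, 0, 0], -0.9],
  ],
)

```text
time: 12.6
position: [0.5593, -0.2997, 0.1516]
ee_rot: [-3.138, -0.138, 0.002]
ft_force: [-0.2, 0.3, -2.4]
gripper_width: 0.0199
finger_force: 30.0
```

Call:
apply_moves(
  rows=[
    [[0, 0, 6.5], [0, 0, 0], -0.9],
    [[0, 0, 0], [0, 0, 0], -0.9],
    [[0, 0, 0], [0, 0, 0], -0.9],
  ],
)

```text
time: 12.85
position: [0.5594, -0.2998, 0.1517]
ee_rot: [-3.141, 0.026, 0.002]
ft_force: [0.0, -0.0, -1.5]
gripper_width: 0.0199
finger_force: 30.0
```

Call:
apply_moves(
  rows=[
    [[0, 0, 0.6], [0, -2, 0], -0.9],
    [[0, 0, 0], [-0.7, -4, 0], -0.9],
    [[0, 0, 0], [-0.7, -4, 0], -0.9],
    [[0, 0, 0], [-0.7, -4, 0], -0.9],
    [[0, 0, 0], [-0.7, -4, 0], -0.9],
  ],
)

```text
time: 13.27
position: [0.5362, -0.1178, 0.1519]
ee_rot: [-3.141, 0.043, 0.001]
ft_force: [0.2, -0.3, -2.4]
gripper_width: 0.0197
finger_force: 30.0
```

Call:
apply_moves(
  rows=[
    [[0, 0, 0], [-0.7, -4, 0], -0.9],
    [[0, 0, 0], [-0.7, -4, 0], -0.9],
    [[0, 0, 0], [-0.7, -4, 0], -0.9],
    [[0, 0, 0], [-0.7, -4, 0], -0.9],
    [[0, 0, 0], [-0.7, -4, 0], -0.9],
  ],
)

```text
time: 13.68
position: [0.5072, 0.0835, 0.1523]
ee_rot: [-3.141, 0.042, -0.0]
ft_force: [0.7, 0.3, -1.7]
gripper_width: 0.0196
finger_force: 30.0
```

Call:
apply_moves(
  rows=[
    [[0, 0, 0], [-0.7, -4, 0], -0.9],
    [[0, 0, 0], [-0.7, -4, 0], -0.9],
    [[0, 0, 0], [-0.7, -3, 0], -0.9],
    [[0, 0, 0], [0, 0, 0], -0.9],
    [[0, 0, 0], [0, 0, 0], -0.9],
  ],
)

```text
time: 14.1
position: [0.4896, 0.1938, 0.1521]
ee_rot: [3.141, -0.037, -0.0]
ft_force: [0.5, -0.6, -1.7]
gripper_width: 0.0198
finger_force: 30.0
```

Call:
apply_moves(
  rows=[
    [[0, 0, 0], [-0.94, -0.5, 0], -0.9],
    [[0, 0, 0], [0, 0, 3], -0.9],
    [[0, 0, 0], [0, 0, 3.5], -0.9],
    [[0, 0, 0], [0, 0, 2], -0.9],
    [[0, 0, 0], [0, 0, 0], -0.9],
  ],
)

```text
time: 14.52
position: [0.4773, 0.1955, 0.0631]
ee_rot: [3.139, -0.049, -0.014]
ft_force: [-1.1, -1.4, -2.1]
gripper_width: 0.0196
finger_force: 30.0
```

```bash
python3 chk.py w5 .045
```

```text
[0.47734731 0.19549765 0.0631182 ] [ 3.13928131 -0.04910209 -0.0139776 ] 14.5167
0.045 [321.65336263 243.65079661]
```

View pics/w5.png

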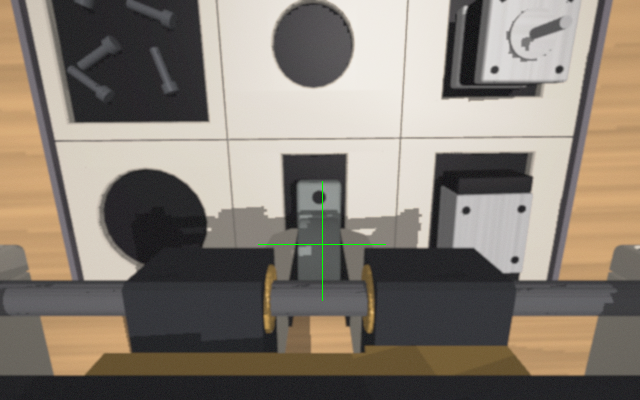

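The block is centred near column 320 over the slot, whose far edge runs from (283,154) to (347,154). The motor sits in its pocket at the upper right. I'll let the arm settle and measure the slot edge.

Call:
apply_moves(
  rows=[
    [[0, 0, 0], [0, 0, 0], -0.9],
    [[0, 0, 0], [0, 0, 0], -0.9],
  ],
)

```text
time: 14.73
position: [0.4825, 0.1972, 0.0689]
ee_rot: [-3.141, 0.048, -0.005]
ft_force: [0.9, 0.1, -1.3]
gripper_width: 0.0196
finger_force: 30.0
```

```bash
python3 - <<'E'
from h import *
import pickle
np.set_printoptions(precision=4,suppress=True)
s=status.state();w=imaging.snapshot("wrist");pickle.dump((w,s),open("w5b.pkl","wb"));print(s["position"],s["ee_rot"])
g=w["color"].sum(2)
r=g[165,270:360];print("row165",np.where(r<300)[0][[0,-1]]+270)
c=g[120:200,290];d=np.where(c<300)[0]+120;print("col290",d[:2])
c=g[120:200,340];d=np.where(c<300)[0]+120;print("col340",d[:2])
a=np.where(r<300)[0][[0,-1]]+270
print(cast(w,[(a[0],165),(a[1]+1,165),(290,d[0])],.012,s))
# block far foot end
for row in (185,190):
    k=g[row,285:360];print(row,k[::4])
E
```

```text
[0.4825 0.1972 0.0689] [-3.1407  0.0485 -0.0047]
row165 [287 347]
col290 [163 164]
col340 [162 163]
[[0.5214 0.2179 0.012 ]
 [0.5201 0.1789 0.012 ]
 [0.5232 0.2159 0.012 ]]
185 [606 147 103 297 428 423 424 420 424 429 426 430 425 426 238 159 537 665
 670]
190 [615 152  89 295 435 433 431 438 343 389 446 439 431 440 256 151 536 663
 664]
```

The slot measures 39 mm wide and its centre is (0.480, 0.1995). I'll shift by (-2.5, +2) mm and lower.

Call:
apply_moves(
  rows=[
    [[0, 0, 0], [-0.25, -0.22, 0], -0.9],
    [[0, 0, 0], [0, 0, 1.5], -0.9],
    [[0, 0, 0], [0, 0, 1], -0.9],
    [[0, 0, 0], [0, 0, 0.4], -0.9],
    [[0, 0, 0], [0, 0, 0], -0.9],
  ],
)

```text
time: 15.2
position: [0.4777, 0.1997, 0.0374]
ee_rot: [3.141, -0.047, -0.003]
ft_force: [-0.1, -0.5, -1.3]
gripper_width: 0.0201
finger_force: 30.0
```

Call:
apply_moves(
  rows=[
    [[0, 0, 0], [0, 0, 0], -0.9],
    [[0, 0, 0], [0, 0, 0.1], -0.9],
    [[0, 0, 0], [0, 0, 0], -0.9],
  ],
)

```text
time: 15.45
position: [0.479, 0.1999, 0.0375]
ee_rot: [-3.141, 0.047, -0.001]
ft_force: [0.1, -0.7, -2.0]
gripper_width: 0.0199
finger_force: 30.0
```

Call:
apply_moves(
  rows=[
    [[0, 0, 0], [0, 0, 0.1], -0.9],
    [[0, 0, 0], [0, 0, 0.05], -0.9],
    [[0, 0, 0], [0, 0, 0], -0.9],
  ],
)

```text
time: 15.7
position: [0.4789, 0.1999, 0.0359]
ee_rot: [-3.141, 0.047, -0.001]
ft_force: [-0.5, 0.2, 0.1]
gripper_width: 0.0198
finger_force: 30.0
```

Call:
apply_moves(
  rows=[
    [[0, 0, 0], [0, 0, 0.06], -0.9],
    [[0, 0, 0], [0, 0, 0], -0.9],
  ],
)

```text
time: 15.87
position: [0.4789, 0.1998, 0.0359]
ee_rot: [-3.141, 0.047, -0.001]
ft_force: [-1.9, -0.3, 5.8]
gripper_width: 0.0199
finger_force: 30.0
```

Seated at 5.8 N. I'll release, lift and go to the bearing.

Call:
apply_moves(
  rows=[
    [[0, 0, 0], [0, 0, 0], -0.4],
    [[0, 0, 0], [0, 0, 0], -0.2],
    [[0, 0, 0], [0, 0, 0], -0.1],
    [[0, 0, 0], [0, 0, 0], -0.1],
    [[0, 0, 0], [0, 0, 0], -0.1],
  ],
)

```text
time: 16.28
position: [0.4786, 0.1998, 0.035]
ee_rot: [-3.141, 0.047, 0.0]
ft_force: [-0.3, -0.8, 0.6]
gripper_width: 0.0412
finger_force: 0.0
```

Call:
apply_moves(
  rows=[
    [[0, 0, 0], [0, 0, -1], -0.1],
    [[0, 0, 0], [0, 0, -3], 0.3],
    [[0, 0, 0], [0, 0, -4], 0.6],
    [[0, 0, 0], [0, 0, -3], 0.6],
    [[0, 0, 0], [0, 2, 0], 0.6],
  ],
)

```text
time: 16.7
position: [0.4822, 0.1824, 0.1523]
ee_rot: [-3.138, 0.044, -0.02]
ft_force: [1.9, 0.1, -0.2]
gripper_width: 0.0638
finger_force: 0.0
```

Call:
apply_moves(
  rows=[
    [[0, 0, 0], [-0.5, 4, 0], 0.6],
    [[0, 0, 0], [-0.5, 4, 0], 0.6],
    [[0, 0, 0], [-0.5, 4, 0], 0.6],
    [[0, 0, 0], [-0.5, 4, 0], 0.6],
    [[0, 0, 0], [-0.5, 4, 0], 0.6],
  ],
)

```text
time: 17.12
position: [0.4465, -0.0209, 0.1459]
ee_rot: [3.141, -0.046, 0.002]
ft_force: [0.9, 0.3, 0.7]
gripper_width: 0.0747
finger_force: 0.0
```

Call:
apply_moves(
  rows=[
    [[0, 0, 0], [0, 4, 0], 0.6],
    [[0, 0, 0], [0, 3.5, 0], 0.6],
    [[0, 0, 0], [0, 1, 0], 0.6],
    [[0, 0, 0], [0, 0, 0], 0.6],
    [[0, 0, 0], [0, 0, 0], 0.6],
  ],
)

```text
time: 17.53
position: [0.4443, -0.1041, 0.1453]
ee_rot: [-3.14, 0.051, -0.0]
ft_force: [0.5, 0.6, 0.0]
gripper_width: 0.0747
finger_force: 0.0
```

```bash
python3 chk.py w6 .024
```

```text
[ 0.44430119 -0.10414635  0.14533254] [-3.14048492e+00  5.05307162e-02 -4.79992600e-05] 17.5333
0.024 [320.70063288 198.06455417]
```

View pics/w6.png

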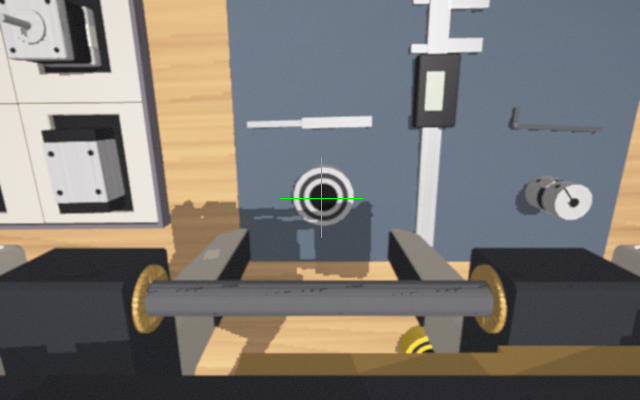

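The bearing's top is at (323,195), 2–3 px from the jaw centre at (321,198). The calliper beam at column 428 is clear. I'll correct by 2 mm, descend and grip.

Call:
apply_moves(
  rows=[
    [[0, 0, 0], [0.2, 0.18, 0], 0.6],
    [[0, 0, 0], [0, 0, 3], 0.6],
    [[0, 0, 0], [0, 0, 4], 0.6],
    [[0, 0, 0], [0, 0, 3], 0.6],
    [[0, 0, 0], [0, 0, 1.8], 0.6],
  ],
)

```text
time: 18.0
position: [0.4449, -0.1036, 0.0244]
ee_rot: [-3.139, 0.043, 0.005]
ft_force: [-0.9, 0.4, -1.3]
gripper_width: 0.0742
finger_force: 0.0
```

Call:
apply_moves(
  rows=[
    [[0, 0, 0], [0, 0, 0], 0.4],
    [[0, 0, 0], [0, 0, 0], 0.2],
    [[0, 0, 0], [0, 0, 0], 0],
    [[0, 0, 0], [0, 0, 0], -0.3],
    [[0, 0, 0], [0, 0, 0], -0.3],
  ],
)

```text
time: 18.42
position: [0.4477, -0.1064, 0.0286]
ee_rot: [3.14, -0.047, 0.005]
ft_force: [0.8, 0.9, 2.3]
gripper_width: 0.0509
finger_force: 30.0
```

Call:
apply_moves(
  rows=[
    [[0, 0, 0], [0, 0, 0], -0.3],
    [[0, 0, 0], [0, 0, 0], -0.3],
    [[0, 0, 0], [0, 0, 0], -0.3],
  ],
)

```text
time: 18.67
position: [0.4478, -0.1065, 0.0285]
ee_rot: [3.14, -0.048, 0.005]
ft_force: [0.4, 1.3, 7.2]
gripper_width: 0.051
finger_force: 30.0
```

```bash
python3 - <<'E'
from h import *
import pickle
w,s=pickle.load(open("w6.pkl","rb"));print(cast(w,[(573.5,201.5)],.043,s))
w,s=pickle.load(open("w5b.pkl","rb"));g=w["color"].sum(2)
n,l,st,ce=cv2.connectedComponentsWithStats((g<330).astype(np.uint8))
for c in[(312,45),(160,215)]:
    i=l[c[1],c[0]];k=max(cv2.findContours((l==i).astype(np.uint8),0,1)[0],key=len)[:,0];k=k[k[:,1]<240]
    P=cast(w,k,.012,s)[:,:2]*1000
    A=np.c_[2*P,np.ones(len(P))];x=np.linalg.lstsq(A,(P**2).sum(1),rcond=None)[0];r=np.sqrt(x[2]+x[:2]@x[:2]);print("circle",x[:2],2*r,np.abs(np.hypot(*(P-x[:2]).T)-r).max())
E
```

```text
[[ 0.43961195 -0.30566959  0.043     ]]
circle [584.61724837 197.08507781] 44.17036394023608 0.46850606020538876
circle [602.33037299 198.09199699] 316.5563480253738 78.0854725199338
```

Call:
apply_moves(
  rows=[
    [[0, 0, 0], [0, 0, -0.5], -0.3],
    [[0, 0, 0], [0, 0, -1.5], -0.3],
    [[0, 0, 0], [0, 0, -3], -0.3],
    [[0, 0, 0], [0, 0, -4], -0.3],
    [[0, 0, 0], [0, 0, -3], -0.3],
  ],
)

```text
time: 19.08
position: [0.446, -0.1062, 0.1494]
ee_rot: [3.141, -0.048, -0.0]
ft_force: [1.1, -1.0, -2.5]
gripper_width: 0.0511
finger_force: 30.0
```

Call:
apply_moves(
  rows=[
    [[0, 0, 0], [0, -2, 0], -0.3],
    [[0, 0, 0], [0.2, -4, 0], -0.3],
    [[0, 0, 0], [0.2, -4, 0], -0.3],
    [[0, 0, 0], [0.2, -4, 0], -0.3],
    [[0, 0, 0], [0.2, -4, 0], -0.3],
  ],
)

```text
time: 19.5
position: [0.4591, 0.0749, 0.1475]
ee_rot: [3.141, -0.049, 0.0]
ft_force: [0.8, -0.4, -2.5]
gripper_width: 0.051
finger_force: 30.0
```

Call:
apply_moves(
  rows=[
    [[0, 0, 0], [0.3, -4, 0], -0.3],
    [[0, 0, 0], [0.3, -4, 0], -0.3],
    [[0, 0, 0], [0.3, -4, 0], -0.3],
    [[0, 0, 0], [0.3, -4, 0], -0.3],
    [[0, 0, 0], [0.3, -4, 0], -0.3],
  ],
)

```text
time: 19.92
position: [0.4801, 0.2747, 0.1473]
ee_rot: [3.141, -0.047, -0.001]
ft_force: [0.1, -0.9, -2.0]
gripper_width: 0.051
finger_force: 30.0
```

Call:
apply_moves(
  rows=[
    [[0, 0, 0], [0, -2, 0], -0.3],
    [[0, 0, 0], [0, 0, 0], -0.3],
    [[0, 0, 0], [0, 0, 0], -0.3],
  ],
)

```text
time: 20.17
position: [0.4806, 0.2937, 0.1467]
ee_rot: [3.14, -0.043, -0.002]
ft_force: [0.1, 0.1, -2.4]
gripper_width: 0.0514
finger_force: 30.0
```

Call:
apply_moves(
  rows=[
    [[0, 0, 0], [0.2, -1.03, 0], -0.3],
    [[0, 0, 0], [0, 0, 3], -0.3],
    [[0, 0, 0], [0, 0, 3], -0.3],
    [[0, 0, 0], [0, 0, 2], -0.3],
    [[0, 0, 0], [0, 0, 0], -0.3],
  ],
)

```text
time: 20.58
position: [0.4808, 0.3009, 0.0629]
ee_rot: [3.138, -0.051, -0.013]
ft_force: [-0.7, -0.7, -2.0]
gripper_width: 0.0511
finger_force: 30.0
```

Call:
apply_moves(
  rows=[
    [[0, 0, 0], [0, 0, 0], -0.3],
    [[0, 0, 0], [0, 0, 0], -0.3],
  ],
)

```text
time: 20.75
position: [0.485, 0.3029, 0.0684]
ee_rot: [-3.141, 0.049, -0.003]
ft_force: [-0.5, 0.7, -1.5]
gripper_width: 0.0514
finger_force: 30.0
```

```bash
python3 chk.py w7 .05
```

```text
[0.48496594 0.30293855 0.06843418] [-3.14054188e+00  4.93011663e-02 -2.85818289e-03] 20.75
0.05 [321.64746566 243.45069259]
```

View pics/w7.png

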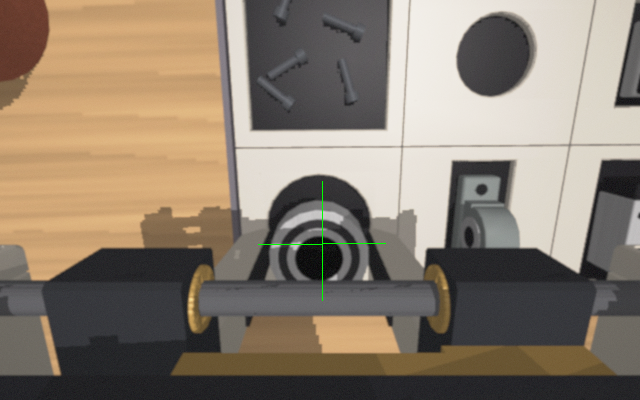

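The bearing is above the round pocket, whose rim arc spans columns 268–371 with its top at row 176. The pillow block sits squarely in its slot at (483,190). I'll fit the arc to get the pocket centre.

```bash
python3 - <<'E'
from h import *
import pickle
w,s=pickle.load(open("w7.pkl","rb"));g=w["color"].sum(2)
n,l,st,ce=cv2.connectedComponentsWithStats((g<250).astype(np.uint8))
i=l[188,320];ys,xs=np.where(l==i);pts=[]
for u in range(272,368,3):
    c=ys[xs==u]
    if len(c) and c.min()<205:pts.append((u,c.min()-.5))
P=cast(w,pts,.012,s)[:,:2]*1000
A=np.c_[2*P,np.ones(len(P))];x=np.linalg.lstsq(A,(P**2).sum(1),rcond=None)[0];r=np.sqrt(x[2]+x[:2]@x[:2]);print(len(P),x[:2],2*r,np.abs(np.hypot(*(P-x[:2]).T)-r).max())
E
```

```text
31 [482.69823155 304.54423572] 67.66867685551183 0.41685883982806615
```

Call:
apply_moves(
  rows=[
    [[0, 0, 0], [-0.25, -0.17, 0], -0.3],
    [[0, 0, 0], [0, 0, 1.5], -0.3],
    [[0, 0, 0], [0, 0, 1], -0.3],
    [[0, 0, 0], [0, 0, 0.6], -0.3],
    [[0, 0, 0], [0, 0, 0], -0.3],
  ],
)

```text
time: 21.22
position: [0.4803, 0.3047, 0.035]
ee_rot: [3.14, -0.047, -0.003]
ft_force: [0.2, 0.3, -2.0]
gripper_width: 0.0512
finger_force: 30.0
```

Call:
apply_moves(
  rows=[
    [[0, 0, 0], [0, 0, 0], -0.3],
    [[0, 0, 0], [0, 0, 0.1], -0.3],
    [[0, 0, 0], [0, 0, 0.05], -0.3],
    [[0, 0, 0], [0, 0, 0], -0.3],
  ],
)

```text
time: 21.55
position: [0.4816, 0.3051, 0.0349]
ee_rot: [-3.141, 0.047, -0.001]
ft_force: [-0.4, 0.5, -2.4]
gripper_width: 0.0508
finger_force: 30.0
```

Call:
apply_moves(
  rows=[
    [[0, 0, 0], [0, 0, 0.05], -0.3],
    [[0, 0, 0], [0, 0, 0], -0.3],
  ],
)

```text
time: 21.72
position: [0.4814, 0.305, 0.0342]
ee_rot: [-3.141, 0.047, -0.0]
ft_force: [-0.3, 0.0, -2.0]
gripper_width: 0.0512
finger_force: 30.0
```

Call:
apply_moves(
  rows=[
    [[0, 0, 0], [0, 0, 0.1], -0.3],
    [[0, 0, 0], [0, 0, 0.05], -0.3],
    [[0, 0, 0], [0, 0, 0], -0.3],
  ],
)

```text
time: 21.97
position: [0.4812, 0.3049, 0.0324]
ee_rot: [3.141, -0.047, -0.0]
ft_force: [-0.6, -0.0, -2.3]
gripper_width: 0.0512
finger_force: 30.0
```

Call:
apply_moves(
  rows=[
    [[0, 0, 0], [0, 0, 0.06], -0.3],
    [[0, 0, 0], [0, 0, 0], -0.3],
  ],
)

```text
time: 22.13
position: [0.4812, 0.3049, 0.0319]
ee_rot: [3.141, -0.047, -0.0]
ft_force: [0.2, 0.3, -1.5]
gripper_width: 0.051
finger_force: 30.0
```

Call:
apply_moves(
  rows=[
    [[0, 0, 0], [0, 0, 0.04], -0.3],
    [[0, 0, 0], [0, 0, 0], -0.3],
  ],
)

```text
time: 22.3
position: [0.4813, 0.305, 0.0316]
ee_rot: [-3.141, 0.047, -0.0]
ft_force: [0.3, 0.3, -1.3]
gripper_width: 0.0509
finger_force: 30.0
```

Call:
apply_moves(
  rows=[
    [[0, 0, 0], [0, 0, 0.06], -0.3],
    [[0, 0, 0], [0, 0, 0], -0.3],
  ],
)

```text
time: 22.47
position: [0.4813, 0.305, 0.0316]
ee_rot: [-3.141, 0.047, -0.0]
ft_force: [-1.9, -0.8, 4.1]
gripper_width: 0.0512
finger_force: 30.0
```

Call:
apply_moves(
  rows=[
    [[0, 0, 0], [0, 0, 0.04], -0.3],
    [[0, 0, 0], [0, 0, 0], -0.3],
  ],
)

```text
time: 22.63
position: [0.4813, 0.305, 0.0315]
ee_rot: [-3.141, 0.047, -0.001]
ft_force: [-2.9, -1.2, 6.7]
gripper_width: 0.0512
finger_force: 30.0
```

Seated at 6.7 N. I'll release and go to the coupling.

Call:
apply_moves(
  rows=[
    [[0, 0, 0], [0, 0, 0], 0.2],
    [[0, 0, 0], [0, 0, 0], 0.33],
    [[0, 0, 0], [0, 0, 0], 0.33],
    [[0, 0, 0], [0, 0, 0], 0.33],
    [[0, 0, 0], [0, 0, -1], 0.33],
  ],
)

```text
time: 23.05
position: [0.48, 0.3044, 0.039]
ee_rot: [3.14, -0.048, -0.005]
ft_force: [0.4, -0.5, -0.2]
gripper_width: 0.0618
finger_force: 0.0
```

Call:
apply_moves(
  rows=[
    [[0, 0, 0], [0, 0, -3], 0.33],
    [[0, 0, 0], [0, 0, -4], 0.33],
    [[0, 0, 0], [0, 0, -4], 0.33],
    [[0, 0, 0], [0, 2, 0], 0.33],
    [[0, 0, 0], [0, 4, 0], 0.33],
  ],
)

```text
time: 23.47
position: [0.4819, 0.2479, 0.1547]
ee_rot: [-3.137, 0.041, -0.013]
ft_force: [-0.2, -1.5, 0.5]
gripper_width: 0.0618
finger_force: 0.0
```

Call:
apply_moves(
  rows=[
    [[0, 0, 0], [-0.2, 4, 0], 0.33],
    [[0, 0, 0], [-0.2, 4, 0], 0.33],
    [[0, 0, 0], [-0.2, 4, 0], 0.33],
    [[0, 0, 0], [-0.2, 4, 0], 0.33],
    [[0, 0, 0], [-0.2, 4, 0], 0.33],
  ],
)

```text
time: 23.88
position: [0.4631, 0.0438, 0.1514]
ee_rot: [3.141, -0.047, 0.002]
ft_force: [0.8, 0.1, 0.1]
gripper_width: 0.0618
finger_force: 0.0
```

Call:
apply_moves(
  rows=[
    [[0, 0, 0], [-0.2, 4, 0], 0.33],
    [[0, 0, 0], [-0.2, 4, 0], 0.33],
    [[0, 0, 0], [-0.2, 4, 0], 0.33],
    [[0, 0, 0], [-0.2, 4, 0], 0.33],
    [[0, 0, 0], [-0.2, 4, 0], 0.33],
  ],
)

```text
time: 24.3
position: [0.447, -0.1562, 0.1515]
ee_rot: [3.141, -0.048, 0.002]
ft_force: [1.4, 0.3, -0.3]
gripper_width: 0.0615
finger_force: 0.0
```

Call:
apply_moves(
  rows=[
    [[0, 0, 0], [-0.2, 4, 0], 0.33],
    [[0, 0, 0], [-0.2, 4, 0], 0.33],
    [[0, 0, 0], [0, 4, 0], 0.33],
    [[0, 0, 0], [0, 1.5, 0], 0.33],
    [[0, 0, 0], [0, 0, 0], 0.33],
  ],
)

```text
time: 24.72
position: [0.4393, -0.293, 0.1511]
ee_rot: [3.139, -0.054, 0.002]
ft_force: [0.3, 0.8, -0.1]
gripper_width: 0.0619
finger_force: 0.0
```

Call:
apply_moves(
  rows=[
    [[0, 0, 0], [0, 0, 0], 0.33],
    [[0, 0, 0], [0, 0, 0], 0.33],
  ],
)

```text
time: 24.88
position: [0.4392, -0.2875, 0.1505]
ee_rot: [-3.14, 0.047, 0.001]
ft_force: [-0.7, 1.0, -0.4]
gripper_width: 0.0617
finger_force: 0.0
```

```bash
python3 chk.py w8 .043
```

```text
[ 0.43920327 -0.28750744  0.15053992] [-3.13997795e+00  4.66333497e-02  8.20558913e-04] 24.8833
0.043 [320.78361881 202.19733966]
```

View pics/w8.png

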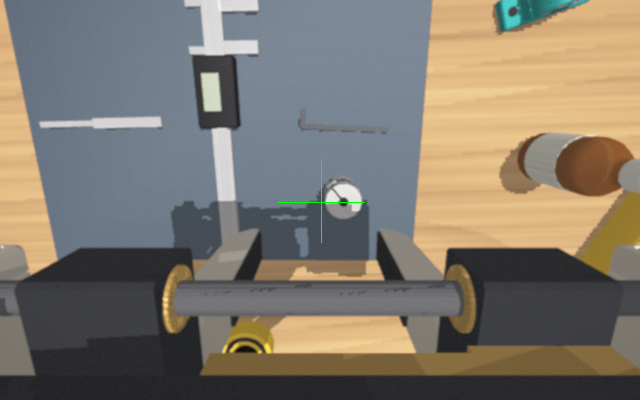

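The coupling's bore is at (343,201), 22.7 px right of the jaw centre, i.e. 1.8 cm. I'll shift, descend and grip gently.

Call:
apply_moves(
  rows=[
    [[0, 0, 0], [0.05, 1.8, 0], 0.33],
    [[0, 0, 0], [0, 0, 3], 0.33],
    [[0, 0, 0], [0, 0, 3], 0.33],
    [[0, 0, 0], [0, 0, 1], 0.33],
    [[0, 0, 0], [0, 0, 0], 0.33],
  ],
  force=18,
)

```text
time: 25.35
position: [0.438, -0.305, 0.0781]
ee_rot: [-3.137, 0.045, 0.007]
ft_force: [-0.2, 0.1, 0.1]
gripper_width: 0.0613
finger_force: 0.0
```

Call:
apply_moves(
  rows=[
    [[0, 0, 0], [0, 0, 2.5], 0.33],
    [[0, 0, 0], [0, 0, 1.9], 0.33],
    [[0, 0, 0], [0, 0, 0.7], 0.33],
    [[0, 0, 0], [0, 0, 0], 0.2],
    [[0, 0, 0], [0, 0, 0], 0],
  ],
)

```text
time: 25.77
position: [0.44, -0.3074, 0.0306]
ee_rot: [3.141, -0.047, 0.001]
ft_force: [0.7, -0.3, 0.1]
gripper_width: 0.0535
finger_force: 0.0
```

Call:
apply_moves(
  rows=[
    [[0, 0, 0], [0, 0, 0], -0.3],
    [[0, 0, 0], [0, 0, 0], -0.5],
    [[0, 0, 0], [0, 0, 0], -0.7],
    [[0, 0, 0], [0, 0, 0], -0.7],
    [[0, 0, 0], [0, 0, 0], -0.7],
  ],
)

```text
time: 26.18
position: [0.4398, -0.3075, 0.0305]
ee_rot: [3.14, -0.047, 0.002]
ft_force: [-1.3, 0.9, 5.9]
gripper_width: 0.0294
finger_force: 18.0
```

Call:
apply_moves(
  rows=[
    [[0, 0, 0], [0, 0, 0], -0.7],
    [[0, 0, 0], [0, 0, 0], -0.7],
    [[0, 0, 0], [0, 0, 0], -0.7],
  ],
)

```text
time: 26.43
position: [0.4398, -0.3075, 0.0305]
ee_rot: [3.14, -0.047, 0.002]
ft_force: [0.2, 0.7, 6.6]
gripper_width: 0.0295
finger_force: 18.0
```

Call:
apply_moves(
  rows=[
    [[0, 0, 0], [0, 0, -0.5], -0.7],
    [[0, 0, 0], [0, 0, -1.5], -0.7],
    [[0, 0, 0], [0, 0, -3], -0.7],
    [[0, 0, 0], [0, 0, -4], -0.7],
    [[0, 0, 0], [0, 0, -3.5], -0.7],
  ],
)

```text
time: 26.85
position: [0.4388, -0.3066, 0.1559]
ee_rot: [-3.14, 0.047, 0.002]
ft_force: [0.5, -0.7, -0.5]
gripper_width: 0.0295
finger_force: 18.0
```

Call:
apply_moves(
  rows=[
    [[0, 0, 0], [0.5, -2, 0], -0.7],
    [[0, 0, 0], [1, -3.8, 0], -0.7],
    [[0, 0, 0], [1, -3.8, 0], -0.7],
    [[0, 0, 0], [1, -3.8, 0], -0.7],
    [[0, 0, 0], [1, -3.8, 0], -0.7],
  ],
)

```text
time: 27.27
position: [0.4893, -0.1349, 0.1548]
ee_rot: [-3.141, 0.049, 0.0]
ft_force: [0.8, -0.3, -0.7]
gripper_width: 0.0299
finger_force: 18.0
```

Call:
apply_moves(
  rows=[
    [[0, 0, 0], [1, -3.8, 0], -0.7],
    [[0, 0, 0], [1, -3.8, 0], -0.7],
    [[0, 0, 0], [1, -3.8, 0], -0.7],
    [[0, 0, 0], [1, -3.8, 0], -0.7],
    [[0, 0, 0], [1, -3.8, 0], -0.7],
  ],
)

```text
time: 27.68
position: [0.5451, 0.0539, 0.1547]
ee_rot: [3.141, -0.047, -0.001]
ft_force: [0.4, -1.3, -0.6]
gripper_width: 0.0295
finger_force: 18.0
```

Call:
apply_moves(
  rows=[
    [[0, 0, 0], [1, -3.8, 0], -0.7],
    [[0, 0, 0], [1, -3.8, 0], -0.7],
    [[0, 0, 0], [1, -3.8, 0], -0.7],
    [[0, 0, 0], [0.5, -2, 0], -0.7],
    [[0, 0, 0], [0, 0, 0], -0.7],
  ],
)

```text
time: 28.1
position: [0.5844, 0.1893, 0.1543]
ee_rot: [-3.14, 0.041, -0.0]
ft_force: [0.3, 0.1, -0.7]
gripper_width: 0.0298
finger_force: 18.0
```

Call:
apply_moves(
  rows=[
    [[0, 0, 0], [0, 0, 0], -0.7],
    [[0, 0, 0], [0, 0, 0], -0.7],
  ],
)

```text
time: 28.27
position: [0.5836, 0.1842, 0.1542]
ee_rot: [3.14, -0.047, -0.002]
ft_force: [-0.4, -0.4, -0.5]
gripper_width: 0.0295
finger_force: 18.0
```

Call:
apply_moves(
  rows=[
    [[0, 0, 0], [0.1, -1.28, 0], -0.7],
    [[0, 0, 0], [0, 0, 3.5], -0.7],
    [[0, 0, 0], [0, 0, 3.5], -0.7],
    [[0, 0, 0], [0, 0, 1.5], -0.7],
    [[0, 0, 0], [0, 0, 0], -0.7],
  ],
)

```text
time: 28.68
position: [0.5824, 0.1964, 0.0654]
ee_rot: [3.14, -0.05, -0.013]
ft_force: [-0.6, -1.5, -0.4]
gripper_width: 0.0292
finger_force: 18.0
```

Call:
apply_moves(
  rows=[
    [[0, 0, 0], [0, 0, 0], -0.7],
    [[0, 0, 0], [0, 0, 0], -0.7],
    [[0, 0, 0], [0, 0, 0], -0.7],
  ],
)

```text
time: 28.93
position: [0.5872, 0.1975, 0.0717]
ee_rot: [-3.141, 0.048, -0.006]
ft_force: [0.0, 0.0, -0.2]
gripper_width: 0.0298
finger_force: 18.0
```

```bash
python3 chk.py w9 .07
```

```text
[0.58716357 0.19754204 0.07167402] [-3.14057003  0.04834529 -0.00579841] 28.9333
0.07 [321.9080295  256.00854558]
```

View pics/w9.png

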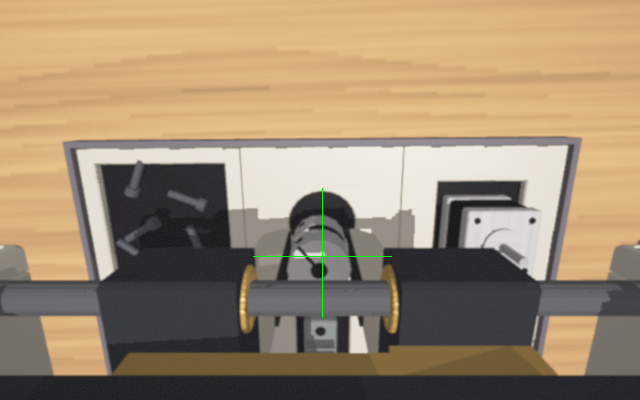

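The coupling is over the small round pocket (columns 288–356, far edge at row 187) and laterally centred. I'll correct x by -2 mm and lower.

Call:
apply_moves(
  rows=[
    [[0, 0, 0], [-0.2, 0, 0], -0.7],
    [[0, 0, 0], [0, 0, 1.5], -0.7],
    [[0, 0, 0], [0, 0, 1.2], -0.7],
    [[0, 0, 0], [0, 0, 0.5], -0.7],
    [[0, 0, 0], [0, 0, 0], -0.7],
  ],
)

```text
time: 29.4
position: [0.5823, 0.1975, 0.036]
ee_rot: [3.141, -0.047, -0.005]
ft_force: [-1.0, 0.3, -0.1]
gripper_width: 0.0297
finger_force: 18.0
```

Call:
apply_moves(
  rows=[
    [[0, 0, 0], [0, 0, 0], -0.7],
    [[0, 0, 0], [0, 0, 0.1], -0.7],
    [[0, 0, 0], [0, 0, 0.1], -0.7],
    [[0, 0, 0], [0, 0, 0], -0.7],
  ],
)

```text
time: 29.73
position: [0.5839, 0.1977, 0.0359]
ee_rot: [-3.141, 0.047, -0.001]
ft_force: [0.1, 0.1, -0.6]
gripper_width: 0.0299
finger_force: 18.0
```

Call:
apply_moves(
  rows=[
    [[0, 0, 0], [0, 0, 0.05], -0.7],
    [[0, 0, 0], [0, 0, 0], -0.7],
  ],
)

```text
time: 29.9
position: [0.5837, 0.1977, 0.0352]
ee_rot: [-3.141, 0.047, -0.0]
ft_force: [-0.4, 0.3, -0.0]
gripper_width: 0.0296
finger_force: 18.0
```

Call:
apply_moves(
  rows=[
    [[0, 0, 0], [0, 0, 0.1], -0.7],
    [[0, 0, 0], [0, 0, 0.05], -0.7],
    [[0, 0, 0], [0, 0, 0], -0.7],
  ],
)

```text
time: 30.15
position: [0.5836, 0.1977, 0.0336]
ee_rot: [-3.141, 0.047, -0.0]
ft_force: [0.2, 0.1, -0.5]
gripper_width: 0.0297
finger_force: 18.0
```

Call:
apply_moves(
  rows=[
    [[0, 0, 0], [0, 0, 0.05], -0.7],
    [[0, 0, 0], [0, 0, 0], -0.7],
    [[0, 0, 0], [0, 0, 0], -0.7],
  ],
)

```text
time: 30.4
position: [0.5837, 0.1976, 0.0335]
ee_rot: [-3.141, 0.047, -0.0]
ft_force: [-2.3, -0.0, 4.7]
gripper_width: 0.0295
finger_force: 18.0
```

Call:
apply_moves(
  rows=[
    [[0, 0, 0], [0, 0, 0], -0.3],
    [[0, 0, 0], [0, 0, 0], -0.1],
    [[0, 0, 0], [0, 0, 0], 0],
    [[0, 0, 0], [0, 0, 0], 0],
    [[0, 0, 0], [0, 0, -1], 0],
  ],
)

```text
time: 30.82
position: [0.5821, 0.1973, 0.0413]
ee_rot: [3.141, -0.047, -0.006]
ft_force: [0.2, 0.0, -0.6]
gripper_width: 0.0461
finger_force: 0.0
```

Call:
apply_moves(
  rows=[
    [[0, 0, 0], [0, 0, -3], 0],
    [[0, 0, 0], [0, 0, -4], 0],
    [[0, 0, 0], [0, 0, -4], 0.5],
    [[0, 0, 0], [0, 0, -4], 1],
    [[0, 0, 0], [0, 0, -4], 1],
  ],
)

```text
time: 31.23
position: [0.5832, 0.1976, 0.2358]
ee_rot: [-3.141, 0.047, -0.001]
ft_force: [0.9, 0.0, -0.8]
gripper_width: 0.0621
finger_force: 0.0
```

Call:
apply_moves(
  rows=[
    [[0, 0, 0], [-3, 0, -2], 1],
    [[0, 0, 0], [-3, 0, 0], 1],
    [[0, 0, 0], [-2, 0, 0], 1],
    [[0, 0, 0], [0, 0, 0], 1],
    [[0, 0, 0], [0, 0, 0], 1],
  ],
)

```text
time: 31.65
position: [0.5031, 0.2003, 0.2543]
ee_rot: [-3.141, 0.046, -0.003]
ft_force: [0.0, -0.6, 0.8]
gripper_width: 0.0914
finger_force: 0.0
```

```bash
python3 chk.py w10; python3 - <<'E'
from h import *
d=imaging.snapshot("top");cv2.imwrite("pics/t10.png",cv2.resize(d["color"][120:245,150:435],None,fx=2.8,fy=2.8,interpolation=cv2.INTER_CUBIC))
E
```

```text
[0.50311871 0.20025823 0.25432048] [-3.14094067e+00  4.61785452e-02 -2.91840604e-03] 31.65
```

View pics/w10.png

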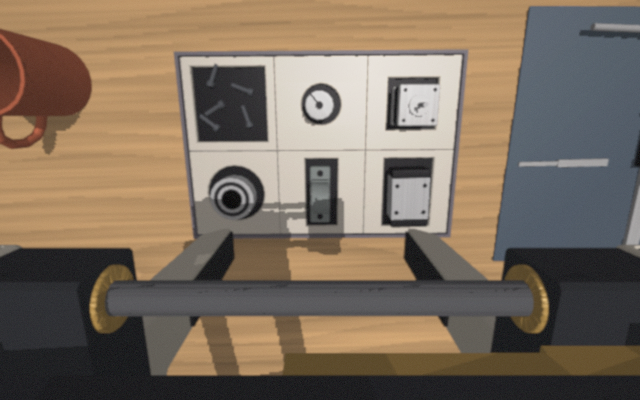

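All four parts are seated: bearing (232,197), coupling (320,103), block (321,195) and motor (417,105) in their pockets, and the carriage (409,197) undisturbed. I'll run a numeric check of the bearing and motor, then hand in.

```bash
python3 - <<'E'
from h import *
import pickle
w,s=pickle.load(open("w10.pkl","rb"));g=w["color"].sum(2)
def comp(m,c,z,n):
    _,l,_,_=cv2.connectedComponentsWithStats(m.astype(np.uint8));k=max(cv2.findContours((l==l[c[1],c[0]]).astype(np.uint8),0,1)[0],key=len)[:,0]
    P=cast(w,k,z,s)[:,:2]*1000;print(n,cv2.minAreaRect(P.astype(np.float32)),cv2.minEnclosingCircle(P.astype(np.float32)))
comp(g<200,(231,200),.027,"bearing bore")
comp(g<200,(255,180),.012,"pocket")
comp(g>430,(405,92),.046,"motor top")
comp(g>430,(325,98),.046,"coupling top")
comp(g<330,(308,170),.012,"slot")
E
python3 - <<'E'
import cv2,pickle
w,s=pickle.load(open("w10.pkl","rb"));g=w["color"].sum(2)
for r in (178,188,197,206,214):print(r,g[r,200:272:3])
E
```

```text
bearing bore ((478.81146240234375, 307.2586364746094), (21.442407608032227, 22.40601348876953), 84.9177017211914) ((478.5163269042969, 307.5159912109375), 11.663251876831055)
pocket ((487.3420104980469, 298.9638671875), (66.75365447998047, 50.32821273803711), 43.124122619628906) ((482.71966552734375, 303.861083984375), 33.45256042480469)
motor top ((536.3580932617188, 198.80709838867188), (287.8877868652344, 190.58114624023438), 88.27176666259766) ((535.9234008789062, 198.57008361816406), 171.400390625)
coupling top ((583.0745239257812, 198.83206176757812), (28.50179100036621, 27.369348526000977), 88.24161529541016) ((583.446533203125, 199.2189178466797), 14.753185272216797)
slot ((479.11016845703125, 200.2527313232422), (42.23797607421875, 85.1099624633789), 89.0652084350586) ((479.736328125, 199.5386199951172), 46.08658218383789)
178 [576 575 577 554 288 114 105 174 344 430 470 425 394 340 320 269 157 115
 121 151 517 590 594 599]
188 [572 575 563 269 354 497 231 265 474 507 454 465 491 342 172 455 515 330
 252 107 115 320 591 594]
197 [580 561 430 334 470 189 453 341  44  42  52  80  28  73 445 348 291 528
 312 159 125 224 581 592]
206 [347 355 342 352 324 272 114 286 243  76  31  44  71 215 296 119 253 310
 140  83 126 338 353 354]
214 [351 352 355 352 345 350 335 315 225 140 117 121 119 187 301 296 164  86
 229 347 353 355 344 349]
```

```bash
python3 -c "
from bench import job
print(job.sign_off())"
```

```text
the job is handed in; nothing more can be done
None
```

The job is handed in: the motor, pillow block, ball bearing and coupling are each set down in their matching nests (bearing about 5 mm off centre, within its 9 mm clearance), and the carriage and calliper were not touched.

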